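# Put the dried chopping boards away in graded order

### The arm

A 6-joint arm with a two-finger parallel gripper is mounted at the origin on a cart in front of the work surface, level with it; the furniture and walls round the work are solid. World frame = base frame: x ahead of the robot, y to its left, z up, the work surface at z = 0. Lengths are in m, angles in rad, forces in N, time in s.
With the tool pointing down it reaches from about 0.225 to 0.875 m from the base axis. Payload 3.4 kg.
Tool frame: the origin (TCP) lies between the finger pads; the fingertips stand 11 mm ahead of it and the grasp point (between the pads) lies 8 mm behind it; z points along the fingers, y is the line along which they close (so a half turn about z gives the same grasp; the last joint's range is limited). The gripper opens to 85 mm and grips with 20 to 120 N. Pads are 22 mm wide; open, the fingers measure 114 mm over their backs; the gripper's body (76 mm by 85 mm) begins 54 mm behind the grasp point. The pads swing forward as they close: fully open they stand 13 mm farther back than shut.
Start: joints at [-1.284, 0.276, 1.505, -0, 1.361, -0.121], TCP at [0.228, -0.528, 0.242] pointing down, gripper open.
Joint ranges: [-2.89, 2.89], [-0.75, 2.08], [0.22, 2.7], [-1.18, 4.32], [0.11, 2.71], [-2.7, 2.7]. Speed limits (rad/s): [2.57, 2.57, 3.14, 3.14, 3.14, 3.14].

### API

Orientations are given as a unit quaternion [w, x, y, z].
In Python, from rig import sensors, eyes, manip gives the robot as it stands.
- The arm moves only by the tool drive_tool, never from a script. Its argument "deltas" is a list of rows, each an object with "linear": the shift along the world's x, y, z in mm, a list of three; "twist": the turn about the world's z in degrees; "claw": the opening, from 0 (shut) to 1 (fully open). In form: [{"linear": [tx, ty, tz], "twist": twist, "claw": claw}, ...]. A call has 1 to 12 rows; each row is the pose to reach, as a shift and turn from the pose commanded when the call began; what a row does not reach only later rows make up. A row lasts 1/12 s, in which the tool goes at most 41.7 mm and 7.16 degrees, less where a joint would pass 70% of its speed; a pose out of reach is approached as far as the arm can. A call with a gripper value outside its range is refused whole. The fingers move at their own pace and stop on an object; "squeeze" is the grip in N (left out, the last holds). Time passes only in rows, so rows that repeat a pose let the fingers close. It gives the time, the measured TCP pose, the force, the opening and the grip force at its end, in the units of the state.
- sensors.get_state(): the state, without advancing time (a new reading comes with each control period).
- eyes.get_image(name): name is "scene" or "side" or "wrist"; returns the picture (384x512x3 uint8, red, green, blue); there is no depth.
- eyes.camera_model(name): a dict with "intrinsics" (3x3 intrinsics, pixels), "dist" ([k1, k2, p1, p2, k3] as OpenCV has them; the pictures are not rectified), "R" (3x3) and "t" (3): a world point X has camera coordinates R X + t. Camera axes: x right, y down, z forward; pixel columns grow to the right and rows downward; lengths in m; the calibration is good to about 2 mm. A picture is of the moment at which its call begins: read the wrist's pose just before it. camera_model takes no time and is no camera call; for the wrist camera it gives the pose at the moment of the call.
- manip.sign_off(): hands the job in; it is judged then, once.
The state is a dict: "clock": time; "qpos": joint angles; "qd": joint speeds; "effort": joint torques, N m; "position": TCP position; "ee_rot": TCP orientation; "contact_force": force on the tool from outside, world axes, zero at the start; "moment": the same for the moment, N m; "width": finger opening in m; "gripper_force": force on a finger pad.
Only numpy, scipy, OpenCV 4.12 (cv2) and the standard library are available. Lean on these libraries where they do the work, as an engineer would, in place of code of your own. Each camera call takes 0.05 s, during which the arm holds its last target. There are 200 camera calls.

### The job

The chopping boards have drip-dried in the wire drainer: put all four away in the wooden board stand, one to a slot. Grade them by size, the widest next to the tall end panel and each next one narrower, down to the narrowest at the low end, every board upright, fully down on the base and roughly centred in its slot. Leave the small jar, the tin and the tongs where they are.

Things in the scene. Friction and masses are not known exactly. Their poses are not given: they have to be found in the camera images.
- board_a_center (a point): the widest chopping board, pale wood, 200 wide x 120 high x 12 thick, 0.20 kg; it starts upright in one of the drainer's slots, in any order. The point is its very centre, 60 mm above its lower edge; x along its width, y through its thickness, z up. The wires end at least 48 mm below every board's top edge; neighbours in a row leave 30 mm between their faces, so open the fingers only part way beside them.
- board_b_center (a point): the second widest chopping board, pale wood, 170 wide x 116 high x 12 thick, 0.17 kg; it starts upright in one of the drainer's slots, in any order. The point is its very centre, 58 mm above its lower edge; x along its width, y through its thickness, z up.
- board_c_center (a point): the third widest chopping board, pale wood, 140 wide x 112 high x 12 thick, 0.13 kg; it starts upright in one of the drainer's slots, in any order. The point is its very centre, 56 mm above its lower edge; x along its width, y through its thickness, z up.
- board_d_center (a point): the narrowest chopping board, pale wood, 110 wide x 108 high x 12 thick, 0.10 kg; it starts upright in one of the drainer's slots, in any order. The point is its very centre, 54 mm above its lower edge; x along its width, y through its thickness, z up.
- drainer: fixed dish drainer of bright steel wire in a low grey drip tray, 176 (x) x 182 (y). Origin under its middle; its four slots lie in a row along its y axis at y = -63, -21, 21 and 63, boards stand across the row (width along x) with their lower edge 22 mm above the origin. Each slot is a pair of wire hoops 64 mm wide, 60 mm high above the boards' lower edge, 15.5 mm apart below and flared to 28 mm at the mouth.
- stand: fixed board stand: dark brown wooden base 132 (x) x 216 (y) x 18 high with four pairs of dark wire hoops, the same as the drainer's (15.5 mm apart, flared to 28 mm at the mouth 60 mm above the base). Origin under its middle; slots in a row along its y axis at y = -63, -21, 21 and 63, a board's width goes along x; a board that is home stands on the base, 18 mm above the origin.
- end_panel: the stand's tall end panel, dark brown wood, 120 x 12 x 112 high, fixed upright on one end of the base, at y = +100 or -100 of the stand (it differs from start to start); the other end has only a rail 28 mm high. Origin in the middle of its lower edge, 18 mm above the counter; axes as the stand's.
- small_jar_center (a point): bystander: small glass jar with pebbles and a clip lid, 72 x 63 x 85 high, loose behind the racks; point at half height.
- tin_center (a point): bystander: round dark green tin, 66 across, 45 high, loose behind the racks; point at half height.
- tongs_center (a point): bystander: bamboo tongs, 157 x 26 x 13, lying loose in front of the racks, at the right, along the counter's edge; point at the centre.

How it is judged:
At the end, for the whole second after the job is handed in: Widest board in the slot next to the tall panel, then falling width: each within 12 mm of its slot's middle along the row and 25 mm across it, lower edge within 6 mm of the base, tilted and turned less than 0.15 rad, released, at rest (((y of end_panel in the frame of stand above 0 m and y of board_a_center in the frame of stand between 0.051 and 0.075 m and y of board_b_center in the frame of stand between 0.009 and 0.033 m and y of board_c_center in the frame of stand between -0.033 and -0.009 m and y of board_d_center in the frame of stand between -0.075 and -0.051 m) or (y of end_panel in the frame of stand below 0 m and y of board_a_center in the frame of stand between -0.075 and -0.051 m and y of board_b_center in the frame of stand between -0.033 and -0.009 m and y of board_c_center in the frame of stand between 0.009 and 0.033 m and y of board_d_center in the frame of stand between 0.051 and 0.075 m)) and x of board_a_center in the frame of stand between -0.025 and 0.025 m and z of board_a_center in the frame of stand between 0.072 and 0.084 m and angle between each of board_a_center, board_b_center, board_c_center, board_d_center's own z axis and vertical below 0.15 rad and angle between the x axis of each of board_a_center, board_b_center, board_c_center, board_d_center and the x axis of stand, either way round below 0.15 rad and linear speed of each of board_a, board_b, board_c, board_d below 0.02 m/s and x of board_b_center in the frame of stand between -0.025 and 0.025 m and z of board_b_center in the frame of stand between 0.07 and 0.082 m and x of board_c_center in the frame of stand between -0.025 and 0.025 m and z of board_c_center in the frame of stand between 0.068 and 0.08 m and x of board_d_center in the frame of stand between -0.025 and 0.025 m and z of board_d_center in the frame of stand between 0.066 and 0.078 m); the robot touches nothing.
It fails at once if the small glass jar is pushed more than 20 mm from its place (distance of small_jar_center from where it was at the start of the episode above 0.02 m).
It fails at once if the green tin is pushed more than 20 mm from its place (distance of tin_center from where it was at the start of the episode above 0.02 m).
It fails at once if the bamboo tongs is pushed more than 20 mm from its place (distance of tongs_center from where it was at the start of the episode above 0.02 m).
It also fails if it takes over 96 s, if anything falls off the work surface, if the arm or the gripper's body presses on something with over 40 N, if the wrist force passes 120 N, or if a joint passes its speed limit or range.

## Working session

There is one attempt and no reset: what is moved stays moved. The work goes in short steps, Python scripts to look and compute and a tool call to move; the robot and the scene stay as the last step left them, time stands still between calls to the robot, and variables do not carry over. Pictures are saved under pics/ and viewed, at most 14 in all, crops included, and the job is handed in when it is done.

Besides the shell and the picture viewer there is one more tool, called by a JSON object that holds its "api" and its "payload", one argument or row to a line. drive_tool: Moves the arm, as the interface text tells. Its arguments: {"type":"object","properties":{"deltas":{"type":"array","items":{"type":"object","properties":{"linear":{"type":"array","items":{"type":"number"}},"twist":{"type":"number"},"claw":{"type":"number"}}}},"squeeze":{"type":"number"}},"required":["deltas"]}

```bash
mkdir -p pics
python3 - <<'E'
from rig import sensors, eyes
import cv2,numpy as np
for n in ["scene","side","wrist"]:
    cv2.imwrite(f"pics/{n}0.png",eyes.get_image(n)[:,:,::-1])
    m=eyes.camera_model(n);print(n,np.round(m["intrinsics"],1).tolist(),np.round(m["dist"],3),np.round(m["R"],3).tolist(),np.round(m["t"],3), "pos",np.round(-np.array(m["R"]).T@m["t"],3))
print(sensors.get_state())
E
```

```text
scene [[467.3, 0.0, 259.1], [0.0, 467.3, 195.2], [0.0, 0.0, 1.0]] [-0.071  0.     0.     0.     0.   ] [[-0.691, -0.723, -0.012], [-0.414, 0.41, -0.813], [0.592, -0.557, -0.583]] [0.505 0.252 0.83 ] pos [-0.038  0.724  0.694]
side [[357.7, 0.0, 253.6], [0.0, 357.7, 196.6], [0.0, 0.0, 1.0]] [0.036 0.    0.    0.    0.   ] [[0.992, 0.128, -0.016], [0.053, -0.518, -0.854], [-0.118, 0.846, -0.52]] [-0.561  0.139  0.865] pos [ 0.651 -0.588  0.559]
wrist [[339.5, 0.0, 254.7], [0.0, 339.5, 194.6], [0.0, 0.0, 1.0]] [-0.021  0.     0.     0.     0.   ] [[0.398, -0.918, -0.001], [-0.879, -0.381, 0.285], [-0.262, -0.112, -0.959]] [-0.574 -0.038  0.378] pos [ 0.294 -0.498  0.373]
{'clock': 0.15, 'qpos': array([-1.28400444e+00,  2.76474591e-01,  1.50583216e+00, -3.82847548e-06,
        1.36072616e+00, -1.20998232e-01]), 'qd': array([-0.00063958, -0.0015677 , -0.00192852, -0.00032844, -0.00156906,
       -0.00145291]), 'effort': array([ 1.03531402e-03, -4.17148697e+01, -2.46032327e+01, -1.28281522e-04,
        7.68212602e-03, -2.40854142e-06]), 'position': array([ 0.22792068, -0.52748398,  0.2416283 ]), 'ee_rot': array([-7.17501302e-04,  9.79284981e-01,  2.02485572e-01, -6.14935186e-05]), 'contact_force': array([ 0.03176718, -0.73496281,  0.25806969]), 'moment': array([ 0.01075456,  0.00425567, -0.02335496]), 'gripper_force': 0.0, 'width': 0.08549993759691965}
```

View pics/scene0.png

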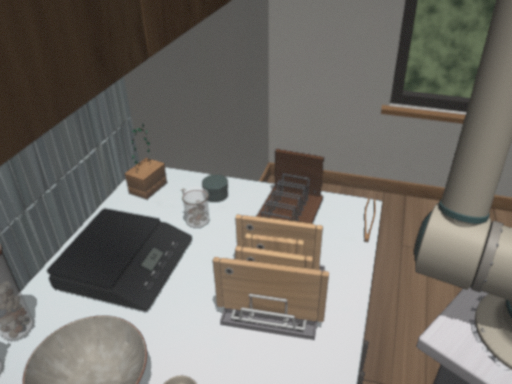

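View pics/side0.png

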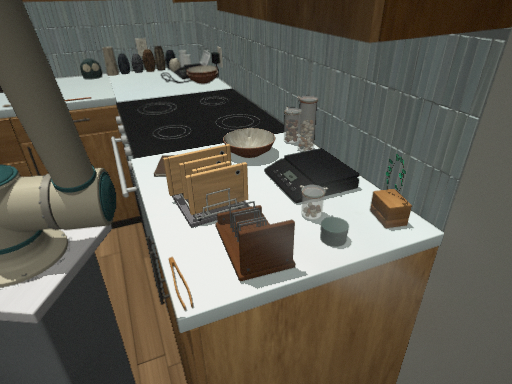

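The scene view shows the drainer with boards around (270,275), and the stand around (290,200) with its panel at the far (−y) end. In the side view the boards are at (205,180), the stand at (255,240) and the panel at (265,250). I'll enlarge both.

Run:
```python
import cv2,numpy as np
a=cv2.imread("pics/scene0.png")[140:340,200:390];b=cv2.imread("pics/side0.png")[130:290,150:310]
a=cv2.resize(a,None,fx=3,fy=3,interpolation=cv2.INTER_CUBIC);b=cv2.resize(b,None,fx=4,fy=4-.25,interpolation=cv2.INTER_CUBIC)
cv2.imwrite("pics/a.png",a);cv2.imwrite("pics/b.png",b)
```

```text
(no output)
```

View pics/a.png

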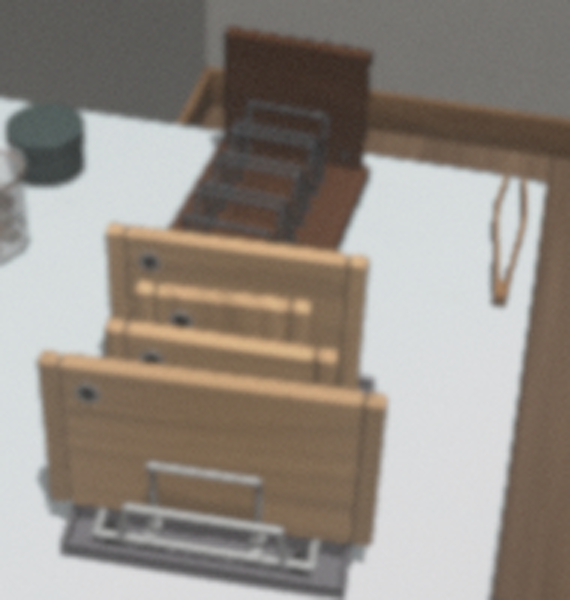

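View pics/b.png

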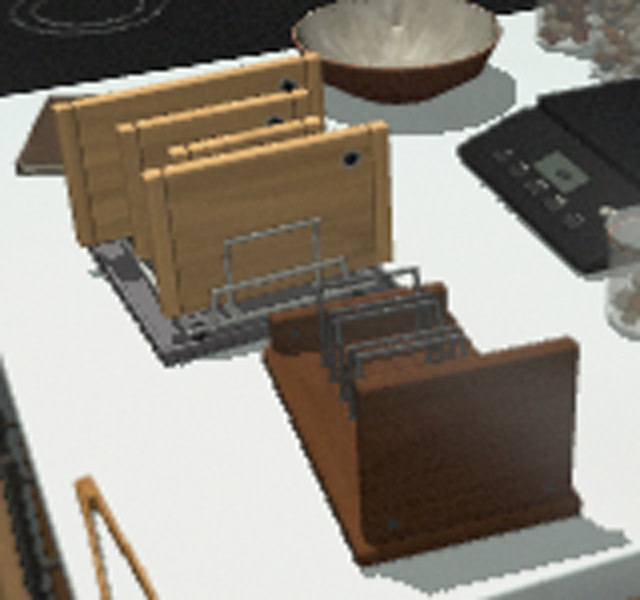

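Slots numbered from the far +y side: board 1 is wide, 2 is medium, 3 is the narrowest and 4 is wide. The panel is at −y. Next I'll cast rays through the hand-read corners.

```bash
cat > h.py <<'E'
import numpy as np,cv2
from rig import eyes,sensors
def ray(m,p,z):
    K=np.array(m["intrinsics"]);n=cv2.undistortPoints(np.array([[p]],float),K,np.array(m["dist"],float))[0,0]
    R=np.array(m["R"]);d=R.T@[*n,1];c=-R.T@np.array(m["t"]);return c+d*(z-c[2])/d[2]
E
python3 - <<'E'
from h import *
S=eyes.camera_model("scene");D=eyes.camera_model("side")
sc=lambda p:(200+p[0]/3-.33,140+p[1]/3-.33)
sd=lambda p:(150+p[0]/4-.37,130+p[1]/3.75-.37)
def show(n,m,p,q,z):
    A=ray(m,p,z);B=ray(m,q,z);d=A-B if A[0]>B[0] else B-A
    print(n,"mid",np.round((A+B)[:2]/2*1e3),"len",round(np.hypot(*d[:2])*1e3),"ang",round(np.degrees(np.arctan2(d[1],d[0])),1))
s=[((43,358),(384,401)),((110,326),(335,356)),((139,289),(309,306)),((111,232),(366,261))]
d=[((62,103),(318,57)),((122,127),(306,92)),((172,151),(320,120)),((148,175),(385,126))]
for i,z in enumerate([.142,.134,.130,.138]):
    show(f"b{i+1} scene",S,sc(s[i][0]),sc(s[i][1]),z);show(f"b{i+1} side",D,sd(d[i][0]),sd(d[i][1]),z)
show("panel sc",S,sc((228,31)),sc((369,53)),.130);show("panel sd(outer)",D,sd((357,388)),sd((578,343)),.130)
show("base edge +x->? side left edge",D,sd((265,352)),sd((362,558)),.018)
show("base outer bottom",D,sd((362,562)),sd((580,505)),.009)
show("rail sd",D,sd((270,318)),sd((445,286)),.046)
# hoops scene top wires
for p,q in [((248,103),(327,116)),((234,126),(322,140)),((222,152),(303,170)),((205,185),(298,203)),((188,215),(283,235))]: show("hoop",S,sc(p),sc(q),.078)
show("tray sc",S,sc((64,548)),sc((345,592)),.005)
E
```

```text
b1 scene mid [363. 325.] len 193 ang 35.4
b1 side mid [367. 323.] len 189 ang 32.1
b2 scene mid [388. 292.] len 134 ang 34.4
b2 side mid [391. 290.] len 133 ang 32.3
b3 scene mid [417. 260.] len 105 ang 36.8
b3 side mid [420. 257.] len 106 ang 33.6
b4 scene mid [439. 226.] len 163 ang 35.1
b4 side mid [444. 221.] len 163 ang 32.6
panel sc mid [591.   1.] len 114 ang 28.0
panel sd(outer) mid [596.  -5.] len 119 ang 26.2
base edge +x->? side left edge mid [495.  54.] len 212 ang -63.5
base outer bottom mid [598.  -4.] len 129 ang 28.0
rail sd mid [506. 176.] len 118 ang 25.7
hoop mid [584.  19.] len 65 ang 28.4
hoop mid [567.  49.] len 71 ang 29.3
hoop mid [549.  85.] len 65 ang 24.1
hoop mid [526. 121.] len 71 ang 27.3
hoop mid [508. 156.] len 71 ang 26.4
tray sc mid [350. 345.] len 173 ang 34.7
```

The boards are, from +y: a, c, d, b. Their lengths (193, 134, 106 and 163) fit once edge bias is allowed for. The drainer is at about 35° and the stand about 26.5°, centred near (549,88), with the panel at −y. I'll move up for a wrist view from above.

{"api": "drive_tool", "payload": {
  "deltas": [
    {"linear": [0, 20, 35], "twist": 3, "claw": 1},
    {"linear": [10, 50, 60], "twist": 3, "claw": 1},
    {"linear": [20, 80, 85], "twist": 3, "claw": 0.33},
    {"linear": [35, 115, 100], "twist": 3, "claw": 0.33},
    {"linear": [50, 150, 110], "twist": 3, "claw": 0.33},
    {"linear": [65, 185, 110], "twist": 3, "claw": 0.33},
    {"linear": [80, 220, 110], "twist": 3, "claw": 0.33},
    {"linear": [95, 255, 110], "twist": 3, "claw": 0.33},
    {"linear": [110, 290, 110], "twist": 3, "claw": 0.33},
    {"linear": [125, 325, 110], "twist": 3, "claw": 0.33},
    {"linear": [140, 360, 110], "twist": 3, "claw": 0.33},
    {"linear": [155, 395, 110], "twist": 3, "claw": 0.33}
  ]
}}

```text
clock: 1.15
position: [0.3831, -0.131, 0.3523]
ee_rot: [0.0, 0.974, 0.228, 0.0]
contact_force: [0.8, -0.4, 0.4]
width: 0.0284
gripper_force: 0.0
```

{"api": "drive_tool", "payload": {
  "deltas": [
    {"linear": [12, 36, 0]},
    {"linear": [24, 72, 0]},
    {"linear": [36, 108, 0]},
    {"linear": [48, 144, 0]},
    {"linear": [60, 180, 0]},
    {"linear": [72, 216, 0]},
    {"linear": [84, 252, 0]},
    {"linear": [96, 285, 0]},
    {"linear": [104, 310, 0]},
    {"linear": [105, 315, 0]},
    {"linear": [105, 315, 0]},
    {"linear": [105, 315, 0]}
  ]
}}

```text
$.deltas[0]: bad value
```

Run:
```python
from h import *
import pickle
s=sensors.get_state();m=eyes.camera_model("wrist");im=eyes.get_image("wrist")[:,:,::-1]
pickle.dump(m,open("w1.pkl","wb"));print(s["clock"],s["position"],s["ee_rot"],s["width"])
cv2.imwrite("pics/w1.png",im);cv2.imwrite("pics/w1b.png",cv2.resize(im,None,fx=1.5625,fy=1.5625,interpolation=cv2.INTER_CUBIC))
```

```text
1.15 [ 0.38309968 -0.13097736  0.35229045] [9.89294867e-05 9.73691193e-01 2.27871542e-01 1.03912357e-04] 0.028370087330195276
```

View pics/w1b.png

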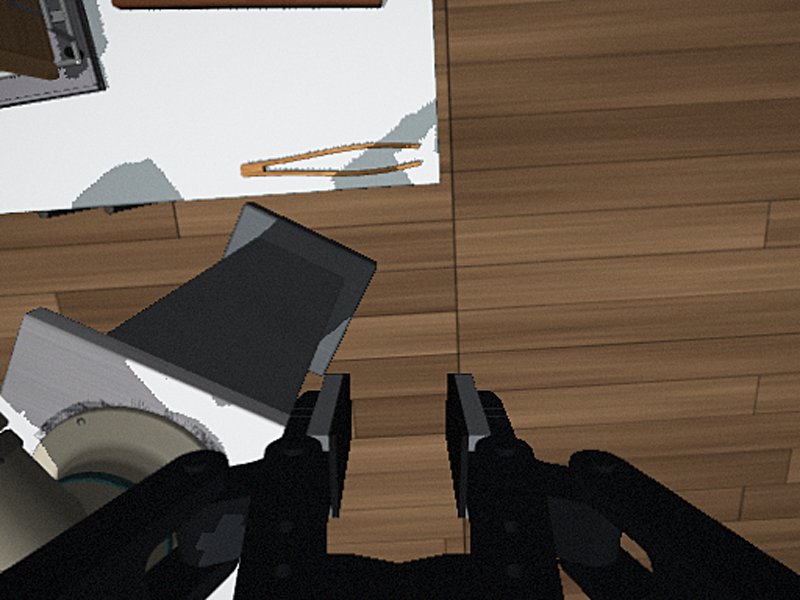

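The wrist camera looks ahead (+x) of the fingers: tongs at (330,160), tray corner at top left (100,90). The second call was refused because every field is needed. I'll continue to a point just short of the racks.

{"api": "drive_tool", "payload": {
  "deltas": [
    {"linear": [6, 35, 0], "twist": 0, "claw": 0.33},
    {"linear": [12, 70, 0], "twist": 0, "claw": 0.33},
    {"linear": [18, 105, 0], "twist": 0, "claw": 0.33},
    {"linear": [24, 140, 0], "twist": 0, "claw": 0.33},
    {"linear": [30, 175, 0], "twist": 0, "claw": 0.33},
    {"linear": [36, 210, 0], "twist": 0, "claw": 0.33},
    {"linear": [42, 240, 0], "twist": 0, "claw": 0.33},
    {"linear": [46, 265, 0], "twist": 0, "claw": 0.33},
    {"linear": [47, 280, 0], "twist": 0, "claw": 0.33},
    {"linear": [47, 280, 0], "twist": 0, "claw": 0.33}
  ]
}}

```text
clock: 2.03
position: [0.43, 0.1497, 0.3518]
ee_rot: [-0.001, 0.973, 0.23, -0.0]
contact_force: [0.9, -0.3, 0.2]
width: 0.0283
gripper_force: 0.0
```

Run:
```python
from h import *
import pickle
s=sensors.get_state();m=eyes.camera_model("wrist");im=eyes.get_image("wrist")[:,:,::-1]
pickle.dump(m,open("w1.pkl","wb"));print(s["clock"],s["position"],s["ee_rot"],s["width"])
cv2.imwrite("pics/w2.png",im);cv2.imwrite("pics/w2b.png",cv2.resize(im,None,fx=1.5625,fy=1.5625,interpolation=cv2.INTER_CUBIC))
```

```text
2.0333 [0.43002498 0.14966605 0.35179931] [-7.85706953e-04  9.73186810e-01  2.30014578e-01 -3.32118739e-04] 0.028306294047623217
```

View pics/w2b.png

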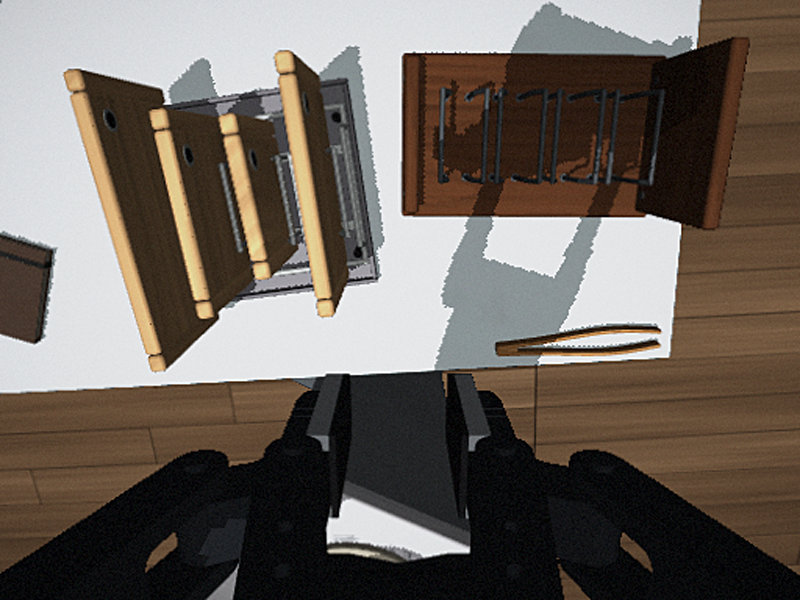

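From above, left to right: boards a, c, d, b with top ends at (74,72)-(157,365), (160,110)-(206,316), (230,115)-(262,277) and (285,55)-(325,313). The stand base runs x 404 to 720 with the panel at right (748,38)-(718,228), and the tongs are clear. Computing positions.

```bash
python3 - <<'E'
from h import *
import pickle
m=pickle.load(open("w1.pkl","rb"))
f=lambda p:((p[0]+.5)/1.5625-.5,(p[1]+.5)/1.5625-.5)
def show(n,p,q,z):
    A=ray(m,f(p),z);B=ray(m,f(q),z);d=A-B if A[0]>B[0] else B-A
    print(n,"mid",np.round((A+B)[:2]/2*1e3,1),"len",round(np.hypot(*d[:2])*1e3,1),"ang",round(np.degrees(np.arctan2(d[1],d[0])),1))
show("a",(74,71),(157,366),.142);show("c",(160,109),(206,317),.134);show("d",(230,114),(262,278),.130);show("b",(285,53),(325,314),.138)
show("panel outer top",(748,38),(718,228),.130)
show("panel inner top?",(737,40),(706,226),.130)
show("rail outer top",(403,54),(405,215),.046)
show("baselower",(405,215),(645,216),.018)
show("railtop+panel side upper",(403,53),(665,56),.018)
for p,q in [((442,88),(441,183)),((664,92),(655,185)),((556,90),(543,183)),((600,185),(612,92))]: show("hoop",p,q,.078)
E
python3 - <<'E'
import cv2
a=cv2.imread("pics/w2.png")[20:150,250:490]
cv2.imwrite("pics/w2c.png",cv2.resize(a,None,fx=3.3,fy=3.3,interpolation=cv2.INTER_CUBIC))
E
```

```text
a mid [367.1 322.3] len 192.8 ang 34.4
c mid [390.7 288.7] len 137.0 ang 33.0
d mid [419.8 257.2] len 107.1 ang 33.5
b mid [442.9 223.1] len 164.6 ang 32.8
panel outer top mid [596.2  -5.5] len 116.6 ang 26.9
panel inner top? mid [592.9   1.2] len 114.1 ang 26.0
rail outer top mid [502.4 182.1] len 121.4 ang 27.6
baselower mid [492.5  58.2] len 210.1 ang -63.5
railtop+panel side upper mid [607.8 117.2] len 212.2 ang -63.7
hoop mid [514.7 158. ] len 66.4 ang 27.3
hoop mid [585.2  14.3] len 65.5 ang 28.5
hoop mid [549.6  87.3] len 65.3 ang 22.7
hoop mid [567.2  49.5] len 65.4 ang 25.0
```

View pics/w2c.png

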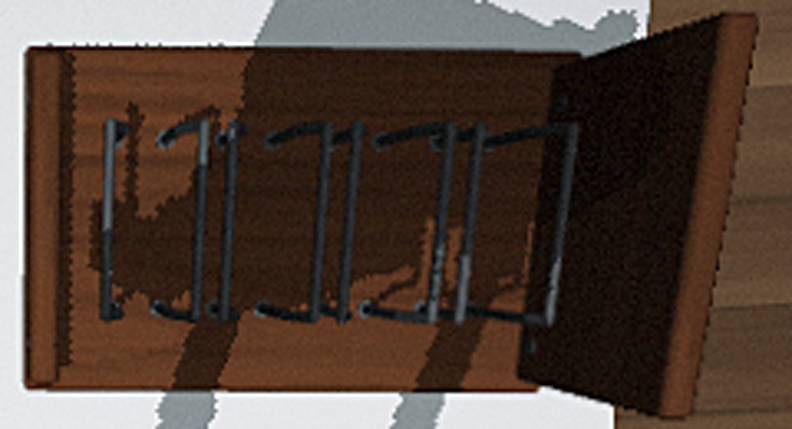

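The crop shows all eight hoop top wires (mid columns about 108, 199, 228, 320, 351, 441, 470, 564). Slot centres follow from the pairs.

Run:
```python
from h import *
import pickle
m=pickle.load(open("w1.pkl","rb"))
f=lambda p:(250+(p[0]+.5)/3.3-.5,20+(p[1]+.5)/3.3-.5)
W=[((111,122),(107,318)),((206,122),(196,318)),((233,125),(226,318)),((325,124),(315,318)),((356,124),(344,318)),((450,126),(434,318)),((478,126),(461,320)),((574,125),(549,322))]
P=[(ray(m,f(p),.078)+ray(m,f(q),.078))[:2]/2*1e3 for p,q in W]
A=[ray(m,f(p),.078)-ray(m,f(q),.078) for p,q in W];print([round(np.degrees(np.arctan2(a[1],a[0])),1) for a in A])
S=[(P[2*i]+P[2*i+1])/2 for i in range(4)]
for i in range(4): print(np.round(S[i],1),"gap",np.linalg.norm(P[2*i]-P[2*i+1]).round(1))
S=np.array(S);c=S.mean(0);d=S[0]-S[3];th=np.degrees(np.arctan2(-d[0],d[1]));print("center",c,"theta",th,"pitch",np.linalg.norm(d)/3)
u=np.array([-np.sin(np.radians(th)),np.cos(np.radians(th))])
for y in(63,21,-21,-63):print("slot",y,c+y*u)
# jar/tin rough
D=eyes.camera_model("side");print("jar",ray(D,(312,200),.04),"tin",ray(D,(334,232),.022))
```

```text
[np.float64(26.7), np.float64(26.2), np.float64(27.4), np.float64(27.8), np.float64(27.6), np.float64(27.6), np.float64(27.7), np.float64(26.6)]
[522.2 143.7] gap 31.8
[540.5 106.5] gap 31.3
[559.5  68.9] gap 32.0
[577.8  31.5] gap 32.1
center [550.02625796  87.64091524] theta 26.377336408676367 pitch 41.73592214330028
slot 63 [522.03656493 144.08183199]
slot 21 [540.69636028 106.45455415]
slot -21 [559.35615564  68.82727632]
slot -63 [578.01595099  31.19999848]
jar [0.69410338 0.25448201 0.04      ] tin [0.74764931 0.13912648 0.022     ]
```

The stand is at 26.7°, centre (550,88), pitch 41.7 mm. Slots are a (578,31), b (559,69), c (541,106.5) and d (522,144). The drainer is at 33.5° with board pitch about 41.5 mm, which agrees. Going to board a.

{"api": "drive_tool", "payload": {
  "deltas": [
    {"linear": [-12, 35, 0], "twist": 3, "claw": 0.36},
    {"linear": [-24, 70, 0], "twist": 7, "claw": 0.36},
    {"linear": [-36, 105, -10], "twist": 7, "claw": 0.36},
    {"linear": [-50, 140, -30], "twist": 7, "claw": 0.36},
    {"linear": [-60, 165, -60], "twist": 7, "claw": 0.36},
    {"linear": [-63, 172, -95], "twist": 7, "claw": 0.36},
    {"linear": [-63, 172, -130], "twist": 7, "claw": 0.36},
    {"linear": [-63, 172, -160], "twist": 7, "claw": 0.36},
    {"linear": [-63, 172, -170], "twist": 7, "claw": 0.36},
    {"linear": [-63, 172, -170], "twist": 7, "claw": 0.36}
  ]
}}

```text
clock: 2.92
position: [0.3658, 0.317, 0.1799]
ee_rot: [0.001, 0.958, 0.287, -0.003]
contact_force: [-0.3, -0.3, -0.0]
width: 0.0305
gripper_force: 0.0
```

Run:
```python
from h import *
s=sensors.get_state();im=eyes.get_image("wrist")[:,:,::-1];print(s["position"],s["ee_rot"],s["contact_force"])
cv2.imwrite("pics/w3.png",im)
```

```text
[0.36577362 0.31702109 0.17993894] [ 0.00119846  0.95805122  0.28657866 -0.00301474] [-0.26139731 -0.3319163  -0.01281397]
```

View pics/w3.png

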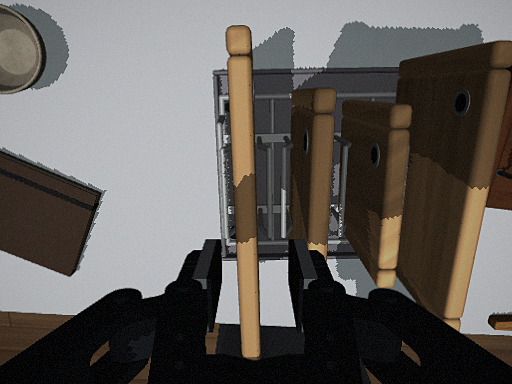

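Board a's top runs (239,40)-(250,355), between the fingers at 219/289. The tool still lags the command by about 4.7 mm in +y, which matches the 8 px offset. The board is turned about 1.5° more. Descending and gripping.

{"api": "drive_tool", "payload": {
  "deltas": [
    {"linear": [0, 0, 0], "twist": 1.5, "claw": 0.36},
    {"linear": [0, 0, -20], "twist": 1.5, "claw": 0.36},
    {"linear": [0, 0, -45], "twist": 1.5, "claw": 0.36},
    {"linear": [0, 0, -65], "twist": 1.5, "claw": 0.36},
    {"linear": [0, 0, -74], "twist": 1.5, "claw": 0.36},
    {"linear": [0, 0, -74], "twist": 1.5, "claw": 0.36},
    {"linear": [0, 0, -74], "twist": 1.5, "claw": 0.2},
    {"linear": [0, 0, -74], "twist": 1.5, "claw": 0},
    {"linear": [0, 0, -74], "twist": 1.5, "claw": 0},
    {"linear": [0, 0, -74], "twist": 1.5, "claw": 0},
    {"linear": [0, 0, -74], "twist": 1.5, "claw": 0}
  ],
  "squeeze": 40
}}

```text
clock: 3.88
position: [0.3675, 0.3213, 0.1101]
ee_rot: [-0.002, 0.954, 0.299, 0.002]
contact_force: [-3.0, 4.2, 0.9]
width: 0.0116
gripper_force: 38.8
```

```bash
python3 -c "
from rig import sensors
s=sensors.get_state();print({k:s[k] for k in ('clock','position','ee_rot','contact_force','moment','width','gripper_force')})"
```

```text
{'clock': 3.8833, 'position': array([0.36749222, 0.32134865, 0.1101404 ]), 'ee_rot': array([-0.00221667,  0.95434169,  0.29870516,  0.00150149]), 'contact_force': array([-3.00674935,  4.18737455,  0.86632173]), 'moment': array([ 0.92841472,  0.51160736, -0.14016829]), 'width': 0.011581379481031166, 'gripper_force': 38.76691818237305}
```

Gripped at width 11.6 mm with small side force. Lifting and carrying to the slot beside the panel.

{"api": "drive_tool", "payload": {
  "deltas": [
    {"linear": [0, 0, 20], "twist": 0, "claw": 0},
    {"linear": [0, 0, 50], "twist": 0, "claw": 0},
    {"linear": [0, 0, 80], "twist": 0, "claw": 0},
    {"linear": [0, 0, 110], "twist": 0, "claw": 0},
    {"linear": [0, 0, 140], "twist": 0, "claw": 0},
    {"linear": [5, -7, 160], "twist": 0, "claw": 0},
    {"linear": [20, -28, 165], "twist": -1, "claw": 0},
    {"linear": [40, -55, 165], "twist": -2, "claw": 0},
    {"linear": [60, -83, 165], "twist": -4, "claw": 0},
    {"linear": [80, -110, 165], "twist": -6, "claw": 0},
    {"linear": [100, -138, 165], "twist": -8, "claw": 0},
    {"linear": [120, -165, 165], "twist": -8, "claw": 0}
  ]
}}

```text
clock: 4.88
position: [0.4879, 0.1524, 0.2747]
ee_rot: [0.0, 0.973, 0.232, 0.001]
contact_force: [0.9, 0.4, -2.2]
width: 0.0113
gripper_force: 40.0
```

{"api": "drive_tool", "payload": {
  "deltas": [
    {"linear": [20, -28, 0], "twist": 0, "claw": 0},
    {"linear": [40, -55, 0], "twist": 0, "claw": 0},
    {"linear": [60, -83, 0], "twist": 0, "claw": 0},
    {"linear": [78, -108, 0], "twist": 0, "claw": 0},
    {"linear": [88, -121, 0], "twist": 0, "claw": 0},
    {"linear": [91, -125, 0], "twist": 0, "claw": 0},
    {"linear": [91, -125.5, 0], "twist": 0, "claw": 0},
    {"linear": [91, -125.5, 0], "twist": 0, "claw": 0},
    {"linear": [91, -125.5, 0], "twist": 0, "claw": 0},
    {"linear": [91, -125.5, 0], "twist": 0, "claw": 0}
  ]
}}

```text
clock: 5.72
position: [0.5771, 0.0301, 0.2737]
ee_rot: [-0.0, 0.972, 0.233, -0.0]
contact_force: [-0.1, 0.6, -2.1]
width: 0.0114
gripper_force: 40.0
```

Run:
```python
from h import *
s=sensors.get_state();im=eyes.get_image("wrist")[:,:,::-1];print(s["clock"],s["position"],s["ee_rot"],s["contact_force"],s["width"])
im2=eyes.get_image("side")[:,:,::-1]
cv2.imwrite("pics/w4.png",np.hstack([im,im2])[:, :][::,::][0:384]) if 0 else cv2.imwrite("pics/w4.png",cv2.resize(np.hstack([im,im2[60:360,130:430][:, :].copy() if 0 else cv2.resize(im2[100:292,180:390],(420,384))]),(798,329),interpolation=cv2.INTER_AREA))
cv2.imwrite("pics/w4r.png",im)
```

```text
5.7167 [0.57711551 0.03005151 0.2736752 ] [-2.37183524e-04  9.72443316e-01  2.33139316e-01 -2.14378426e-05] [-0.12356314  0.59962479 -2.12312531] 0.011366236065438358
```

View pics/w4.png

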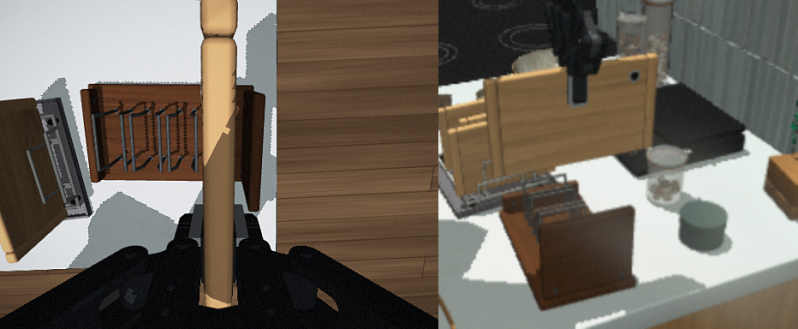

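Board a hangs upright, level and centred over the panel-side slot. The wrist view shows it between the last hoop and the panel at x≈200–235, and the bystanders are clear. Lowering into the hoop mouth and checking force.

{"api": "drive_tool", "payload": {
  "deltas": [
    {"linear": [0.5, 0.5, -25], "twist": 0, "claw": 0},
    {"linear": [0.5, 0.5, -55], "twist": 0, "claw": 0},
    {"linear": [0.5, 0.5, -85], "twist": 0, "claw": 0},
    {"linear": [0.5, 0.5, -105], "twist": 0, "claw": 0},
    {"linear": [0.5, 0.5, -115], "twist": 0, "claw": 0},
    {"linear": [0.5, 0.5, -123], "twist": 0, "claw": 0},
    {"linear": [0.5, 0.5, -130], "twist": 0, "claw": 0},
    {"linear": [0.5, 0.5, -135], "twist": 0, "claw": 0},
    {"linear": [0.5, 0.5, -135], "twist": 0, "claw": 0}
  ]
}}

```text
clock: 6.57
position: [0.5786, 0.0292, 0.1382]
ee_rot: [0.0, 0.973, 0.232, 0.0]
contact_force: [-0.1, 0.4, -2.9]
width: 0.0115
gripper_force: 39.9
```

{"api": "drive_tool", "payload": {
  "deltas": [
    {"linear": [0, 0, -8], "twist": 0, "claw": 0},
    {"linear": [0, 0, -16], "twist": 0, "claw": 0},
    {"linear": [0, 0, -24], "twist": 0, "claw": 0},
    {"linear": [0, 0, -30], "twist": 0, "claw": 0},
    {"linear": [0, 0, -31.5], "twist": 0, "claw": 0},
    {"linear": [0, 0, -31.5], "twist": 0, "claw": 0},
    {"linear": [0, 0, -31.5], "twist": 0, "claw": 0}
  ]
}}

```text
clock: 7.15
position: [0.5787, 0.029, 0.1067]
ee_rot: [0.0, 0.973, 0.232, 0.0]
contact_force: [1.2, -0.3, -3.0]
width: 0.0111
gripper_force: 40.1
```

Fully down with no side force. Releasing with a small opening and rising, then on to board b.

{"api": "drive_tool", "payload": {
  "deltas": [
    {"linear": [0, 0, 0], "twist": 0, "claw": 0.26},
    {"linear": [0, 0, 0], "twist": 0, "claw": 0.26},
    {"linear": [0, 0, 0], "twist": 0, "claw": 0.26},
    {"linear": [0, 0, 0], "twist": 0, "claw": 0.26},
    {"linear": [0, 0, 20], "twist": 0, "claw": 0.26},
    {"linear": [0, 0, 45], "twist": 0, "claw": 0.26},
    {"linear": [0, 0, 75], "twist": 0, "claw": 0.26},
    {"linear": [-10, 14, 100], "twist": 0, "claw": 0.36},
    {"linear": [-30, 42, 110], "twist": 2, "claw": 0.36},
    {"linear": [-52, 74, 110], "twist": 4, "claw": 0.36},
    {"linear": [-74, 105, 110], "twist": 6.5, "claw": 0.36},
    {"linear": [-96, 136, 110], "twist": 6.5, "claw": 0.36}
  ]
}}

```text
clock: 8.15
position: [0.4817, 0.1661, 0.2175]
ee_rot: [0.0, 0.958, 0.287, 0.001]
contact_force: [0.1, 0.2, 0.8]
width: 0.0308
gripper_force: 0.0
```

{"api": "drive_tool", "payload": {
  "deltas": [
    {"linear": [-20, 28, -5], "twist": 0, "claw": 0.36},
    {"linear": [-35, 49, -15], "twist": 0, "claw": 0.36},
    {"linear": [-39.5, 55, -30], "twist": 0, "claw": 0.36},
    {"linear": [-39.5, 55.5, -36], "twist": 0, "claw": 0.36},
    {"linear": [-39.5, 55.5, -36], "twist": 0, "claw": 0.36},
    {"linear": [-39.5, 55.5, -36], "twist": 0, "claw": 0.36}
  ]
}}

```text
clock: 8.65
position: [0.4437, 0.2202, 0.181]
ee_rot: [0.0, 0.958, 0.287, 0.0]
contact_force: [0.6, 0.6, 1.1]
width: 0.0308
gripper_force: 0.0
```

Run:
```python
from h import *
s=sensors.get_state();im=eyes.get_image("wrist")[:,:,::-1];print(s["clock"],s["position"],s["ee_rot"],s["contact_force"],s["width"])
im2=eyes.get_image("side")[:,:,::-1]
cv2.imwrite("pics/w5.png",cv2.resize(np.hstack([im,cv2.resize(im2[100:292,180:390],(420,384))]),(798,329),interpolation=cv2.INTER_AREA))
```

```text
8.65 [0.44370667 0.22015345 0.18097824] [3.33044961e-04 9.57950197e-01 2.86934291e-01 1.48863469e-04] [0.62549417 0.58712295 1.05805611] 0.030816928787944408
```

View pics/w5.png

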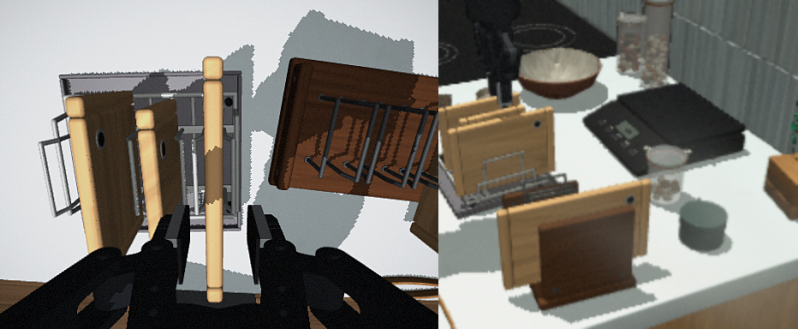

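Board a is home beside the panel. Board b is centred about 3 mm left of the tool axis (x 213 vs 218), with the angle good. Correcting +y and gripping.

{"api": "drive_tool", "payload": {
  "deltas": [
    {"linear": [-1, 2.5, 0], "twist": 0, "claw": 0.36},
    {"linear": [-1, 2.5, -25], "twist": 0, "claw": 0.36},
    {"linear": [-1, 2.5, -50], "twist": 0, "claw": 0.36},
    {"linear": [-1, 2.5, -68], "twist": 0, "claw": 0.36},
    {"linear": [-1, 2.5, -74.5], "twist": 0, "claw": 0.36},
    {"linear": [-1, 2.5, -74.5], "twist": 0, "claw": 0.36},
    {"linear": [-1, 2.5, -74.5], "twist": 0, "claw": 0.2},
    {"linear": [-1, 2.5, -74.5], "twist": 0, "claw": 0},
    {"linear": [-1, 2.5, -74.5], "twist": 0, "claw": 0},
    {"linear": [-1, 2.5, -74.5], "twist": 0, "claw": 0},
    {"linear": [-1, 2.5, -74.5], "twist": 0, "claw": 0}
  ]
}}

```text
clock: 9.67
position: [0.4431, 0.2234, 0.1075]
ee_rot: [0.0, 0.958, 0.287, 0.001]
contact_force: [0.3, -1.0, 4.0]
width: 0.0114
gripper_force: 41.2
```

{"api": "drive_tool", "payload": {
  "deltas": [
    {"linear": [0, 0, 20], "twist": 0, "claw": 0},
    {"linear": [0, 0, 50], "twist": 0, "claw": 0},
    {"linear": [0, 0, 80], "twist": 0, "claw": 0},
    {"linear": [0, 0, 110], "twist": 0, "claw": 0},
    {"linear": [8, -10, 130], "twist": 0, "claw": 0},
    {"linear": [28, -37, 135], "twist": -2, "claw": 0},
    {"linear": [48, -64, 135], "twist": -4, "claw": 0},
    {"linear": [70, -93, 135], "twist": -6.5, "claw": 0},
    {"linear": [92, -122, 135], "twist": -6.5, "claw": 0},
    {"linear": [108, -143, 135], "twist": -6.5, "claw": 0},
    {"linear": [115, -153, 135], "twist": -6.5, "claw": 0},
    {"linear": [117, -155, 135], "twist": -6.5, "claw": 0}
  ]
}}

```text
clock: 10.67
position: [0.56, 0.0662, 0.2409]
ee_rot: [0.0, 0.973, 0.231, -0.0]
contact_force: [0.1, 1.1, -1.5]
width: 0.0121
gripper_force: 40.6
```

{"api": "drive_tool", "payload": {
  "deltas": [
    {"linear": [0, 0, 0], "twist": 0, "claw": 0},
    {"linear": [0, 0, -10], "twist": 0, "claw": 0},
    {"linear": [0, 0, -35], "twist": 0, "claw": 0},
    {"linear": [0, 0, -60], "twist": 0, "claw": 0},
    {"linear": [0, 0, -75], "twist": 0, "claw": 0},
    {"linear": [0, 0, -85], "twist": 0, "claw": 0},
    {"linear": [0, 0, -93], "twist": 0, "claw": 0},
    {"linear": [0, 0, -100], "twist": 0, "claw": 0},
    {"linear": [0, 0, -106], "twist": 0, "claw": 0},
    {"linear": [0, 0, -106], "twist": 0, "claw": 0}
  ]
}}

```text
clock: 11.5
position: [0.5585, 0.0685, 0.1346]
ee_rot: [-0.0, 0.973, 0.232, -0.001]
contact_force: [-1.2, -0.1, -0.7]
width: 0.0116
gripper_force: 40.5
```

{"api": "drive_tool", "payload": {
  "deltas": [
    {"linear": [0, 0, -8], "twist": 0, "claw": 0},
    {"linear": [0, 0, -16], "twist": 0, "claw": 0},
    {"linear": [0, 0, -24], "twist": 0, "claw": 0},
    {"linear": [0, 0, -30], "twist": 0, "claw": 0},
    {"linear": [0, 0, -32], "twist": 0, "claw": 0},
    {"linear": [0, 0, -32], "twist": 0, "claw": 0},
    {"linear": [0, 0, -32], "twist": 0, "claw": 0}
  ]
}}

```text
clock: 12.08
position: [0.5585, 0.0679, 0.1034]
ee_rot: [0.0, 0.973, 0.232, -0.001]
contact_force: [-3.2, -1.6, 3.6]
width: 0.0116
gripper_force: 41.3
```

Board b is down. Releasing, then to board c.

{"api": "drive_tool", "payload": {
  "deltas": [
    {"linear": [0, 0, 0], "twist": 0, "claw": 0.26},
    {"linear": [0, 0, 0], "twist": 0, "claw": 0.26},
    {"linear": [0, 0, 0], "twist": 0, "claw": 0.26},
    {"linear": [0, 0, 0], "twist": 0, "claw": 0.26},
    {"linear": [0, 0, 20], "twist": 0, "claw": 0.26},
    {"linear": [0, 0, 45], "twist": 0, "claw": 0.26},
    {"linear": [0, 0, 75], "twist": 0, "claw": 0.26},
    {"linear": [-10, 14, 100], "twist": 0, "claw": 0.36},
    {"linear": [-30, 41, 110], "twist": 2, "claw": 0.36},
    {"linear": [-52, 70, 110], "twist": 4, "claw": 0.36},
    {"linear": [-74, 98, 110], "twist": 6.5, "claw": 0.36},
    {"linear": [-96, 126, 110], "twist": 6.5, "claw": 0.36}
  ]
}}

```text
clock: 13.08
position: [0.4625, 0.195, 0.2137]
ee_rot: [0.0, 0.958, 0.287, 0.001]
contact_force: [-0.1, 0.5, -0.8]
width: 0.0307
gripper_force: 0.0
```

{"api": "drive_tool", "payload": {
  "deltas": [
    {"linear": [-20, 26, 0], "twist": 0, "claw": 0.36},
    {"linear": [-42, 54, 0], "twist": 0, "claw": 0.36},
    {"linear": [-62, 80, -8], "twist": 0, "claw": 0.36},
    {"linear": [-72, 92, -22], "twist": 0, "claw": 0.36},
    {"linear": [-73.5, 95.5, -36], "twist": 0, "claw": 0.36},
    {"linear": [-73.5, 95.5, -36], "twist": 0, "claw": 0.36},
    {"linear": [-73.5, 95.5, -36], "twist": 0, "claw": 0.36},
    {"linear": [-73.5, 95.5, -36], "twist": 0, "claw": 0.36}
  ]
}}

```text
clock: 13.75
position: [0.3905, 0.2895, 0.1779]
ee_rot: [0.0, 0.958, 0.287, 0.001]
contact_force: [-0.2, -0.0, 0.3]
width: 0.0308
gripper_force: 0.0
```

Run:
```python
from h import *
s=sensors.get_state();im=eyes.get_image("wrist")[:,:,::-1];print(s["clock"],s["position"],s["ee_rot"],s["contact_force"],s["width"])
im2=eyes.get_image("side")[:,:,::-1]
cv2.imwrite("pics/w6.png",cv2.resize(np.hstack([im,cv2.resize(im2[100:292,180:390],(420,384))]),(798,329),interpolation=cv2.INTER_AREA))
```

```text
13.75 [0.39047119 0.28954708 0.17790357] [1.10790511e-04 9.57962529e-01 2.86892510e-01 6.84877486e-04] [-0.21277819 -0.01864444  0.33471739] 0.03083659104785792
```

View pics/w6.png

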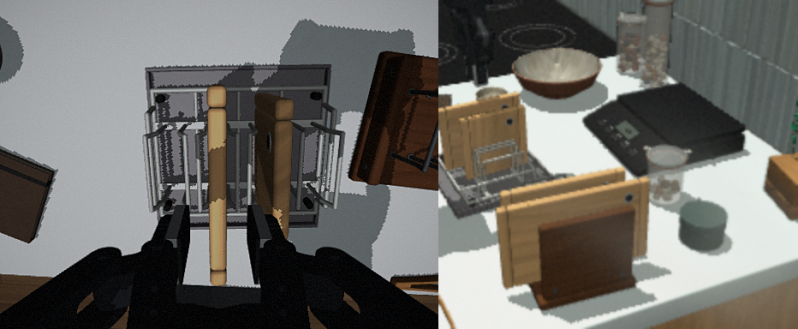

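Boards a and b stand side by side in the stand. Board c runs (216,95)-(217,278), right on the tool axis (218), so I grip directly.

{"api": "drive_tool", "payload": {
  "deltas": [
    {"linear": [0, 0, -25], "twist": 0, "claw": 0.36},
    {"linear": [0, 0, -50], "twist": 0, "claw": 0.36},
    {"linear": [0, 0, -66], "twist": 0, "claw": 0.36},
    {"linear": [0, 0, -72], "twist": 0, "claw": 0.36},
    {"linear": [0, 0, -72], "twist": 0, "claw": 0.36},
    {"linear": [0, 0, -72], "twist": 0, "claw": 0.2},
    {"linear": [0, 0, -72], "twist": 0, "claw": 0},
    {"linear": [0, 0, -72], "twist": 0, "claw": 0},
    {"linear": [0, 0, -72], "twist": 0, "claw": 0},
    {"linear": [0, 0, -72], "twist": 0, "claw": 0}
  ]
}}

```text
clock: 14.68
position: [0.3906, 0.2901, 0.1065]
ee_rot: [-0.0, 0.958, 0.287, 0.002]
contact_force: [0.4, -0.7, 4.6]
width: 0.0115
gripper_force: 41.5
```

{"api": "drive_tool", "payload": {
  "deltas": [
    {"linear": [0, 0, 20], "twist": 0, "claw": 0},
    {"linear": [0, 0, 50], "twist": 0, "claw": 0},
    {"linear": [0, 0, 80], "twist": 0, "claw": 0},
    {"linear": [0, 0, 110], "twist": 0, "claw": 0},
    {"linear": [0, 0, 135], "twist": 0, "claw": 0},
    {"linear": [15, -18, 140], "twist": 0, "claw": 0},
    {"linear": [37, -45, 140], "twist": -2, "claw": 0},
    {"linear": [60, -73, 140], "twist": -4, "claw": 0},
    {"linear": [83, -101, 140], "twist": -6.5, "claw": 0},
    {"linear": [106, -130, 140], "twist": -6.5, "claw": 0},
    {"linear": [128, -157, 140], "twist": -6.5, "claw": 0},
    {"linear": [143, -176, 140], "twist": -6.5, "claw": 0}
  ]
}}

```text
clock: 15.68
position: [0.5341, 0.111, 0.2451]
ee_rot: [0.001, 0.973, 0.232, 0.0]
contact_force: [0.8, 0.2, -0.7]
width: 0.0115
gripper_force: 40.6
```

{"api": "drive_tool", "payload": {
  "deltas": [
    {"linear": [7, -8, 0], "twist": 0, "claw": 0},
    {"linear": [7, -8, 0], "twist": 0, "claw": 0},
    {"linear": [7, -8, -15], "twist": 0, "claw": 0},
    {"linear": [7, -8, -40], "twist": 0, "claw": 0},
    {"linear": [7, -8, -65], "twist": 0, "claw": 0},
    {"linear": [7, -8, -80], "twist": 0, "claw": 0},
    {"linear": [7, -8, -90], "twist": 0, "claw": 0},
    {"linear": [7, -8, -98], "twist": 0, "claw": 0},
    {"linear": [7, -8, -105], "twist": 0, "claw": 0},
    {"linear": [7, -8, -110], "twist": 0, "claw": 0},
    {"linear": [7, -8, -110], "twist": 0, "claw": 0}
  ]
}}

```text
clock: 16.6
position: [0.5391, 0.106, 0.1349]
ee_rot: [-0.0, 0.973, 0.232, -0.0]
contact_force: [0.6, -0.3, -2.1]
width: 0.0116
gripper_force: 40.6
```

{"api": "drive_tool", "payload": {
  "deltas": [
    {"linear": [0, 0, -8], "twist": 0, "claw": 0},
    {"linear": [0, 0, -16], "twist": 0, "claw": 0},
    {"linear": [0, 0, -24], "twist": 0, "claw": 0},
    {"linear": [0, 0, -31], "twist": 0, "claw": 0},
    {"linear": [0, 0, -33], "twist": 0, "claw": 0},
    {"linear": [0, 0, -33], "twist": 0, "claw": 0},
    {"linear": [0, 0, -33], "twist": 0, "claw": 0}
  ]
}}

```text
clock: 17.18
position: [0.5389, 0.1056, 0.1024]
ee_rot: [-0.0, 0.973, 0.232, -0.001]
contact_force: [-3.6, -0.1, 4.5]
width: 0.0112
gripper_force: 41.4
```

{"api": "drive_tool", "payload": {
  "deltas": [
    {"linear": [0, 0, 0], "twist": 0, "claw": 0.26},
    {"linear": [0, 0, 0], "twist": 0, "claw": 0.26},
    {"linear": [0, 0, 0], "twist": 0, "claw": 0.26},
    {"linear": [0, 0, 0], "twist": 0, "claw": 0.26},
    {"linear": [0, 0, 20], "twist": 0, "claw": 0.26},
    {"linear": [0, 0, 45], "twist": 0, "claw": 0.26},
    {"linear": [0, 0, 75], "twist": 0, "claw": 0.26},
    {"linear": [-15, 20, 100], "twist": 0, "claw": 0.36},
    {"linear": [-37, 47, 105], "twist": 2, "claw": 0.36},
    {"linear": [-60, 75, 105], "twist": 4, "claw": 0.36},
    {"linear": [-84, 105, 105], "twist": 6.5, "claw": 0.36},
    {"linear": [-105, 132, 105], "twist": 6.5, "claw": 0.36}
  ]
}}

```text
clock: 18.18
position: [0.4332, 0.2388, 0.2076]
ee_rot: [-0.0, 0.958, 0.287, 0.0]
contact_force: [0.3, 1.8, 0.2]
width: 0.0306
gripper_force: 0.0
```

{"api": "drive_tool", "payload": {
  "deltas": [
    {"linear": [-14, 18, -10], "twist": 0, "claw": 0.36},
    {"linear": [-16, 20, -25], "twist": 0, "claw": 0.36},
    {"linear": [-16, 20, -35], "twist": 0, "claw": 0.36},
    {"linear": [-16, 20, -35], "twist": 0, "claw": 0.36},
    {"linear": [-16, 20, -35], "twist": 0, "claw": 0.36},
    {"linear": [-16, 20, -35], "twist": 0, "claw": 0.36}
  ]
}}

```text
clock: 18.68
position: [0.4196, 0.2572, 0.1727]
ee_rot: [0.0, 0.958, 0.287, 0.0]
contact_force: [-0.3, 0.1, 0.8]
width: 0.0305
gripper_force: 0.0
```

Run:
```python
from h import *
s=sensors.get_state();im=eyes.get_image("wrist")[:,:,::-1];print(s["clock"],s["position"],s["ee_rot"],s["contact_force"],s["width"])
im2=eyes.get_image("side")[:,:,::-1]
cv2.imwrite("pics/w7.png",cv2.resize(np.hstack([im,cv2.resize(im2[100:292,180:390],(420,384))]),(798,329),interpolation=cv2.INTER_AREA))
```

```text
18.6833 [0.41960644 0.25720706 0.17267883] [1.46706600e-04 9.58072462e-01 2.86525629e-01 4.46112413e-04] [-0.34743867  0.12925035  0.80397645] 0.030459213919033275
```

View pics/w7.png

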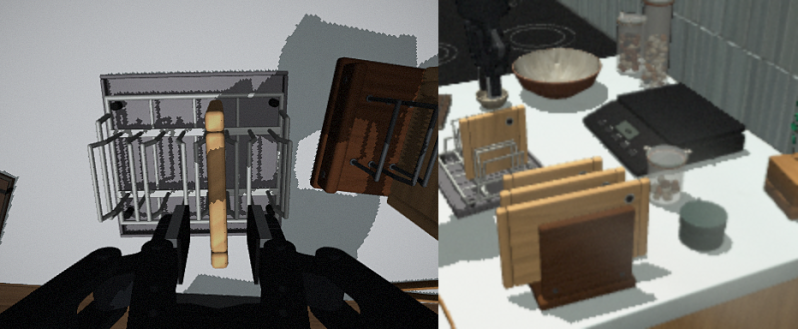

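Three boards are graded in the stand. Board d runs (214,110)-(218,262), centred on the tool axis. Gripping.

{"api": "drive_tool", "payload": {
  "deltas": [
    {"linear": [0, 0.5, -25], "twist": 0.5, "claw": 0.36},
    {"linear": [0, 0.5, -50], "twist": 0.5, "claw": 0.36},
    {"linear": [0, 0.5, -63], "twist": 0.5, "claw": 0.36},
    {"linear": [0, 0.5, -69], "twist": 0.5, "claw": 0.36},
    {"linear": [0, 0.5, -69], "twist": 0.5, "claw": 0.36},
    {"linear": [0, 0.5, -69], "twist": 0.5, "claw": 0.2},
    {"linear": [0, 0.5, -69], "twist": 0.5, "claw": 0},
    {"linear": [0, 0.5, -69], "twist": 0.5, "claw": 0},
    {"linear": [0, 0.5, -69], "twist": 0.5, "claw": 0},
    {"linear": [0, 0.5, -69], "twist": 0.5, "claw": 0}
  ]
}}

```text
clock: 19.62
position: [0.4195, 0.2585, 0.1044]
ee_rot: [-0.0, 0.957, 0.291, 0.001]
contact_force: [1.2, -0.2, 4.6]
width: 0.0113
gripper_force: 41.8
```

{"api": "drive_tool", "payload": {
  "deltas": [
    {"linear": [0, 0, 20], "twist": 0, "claw": 0},
    {"linear": [0, 0, 50], "twist": 0, "claw": 0},
    {"linear": [0, 0, 80], "twist": 0, "claw": 0},
    {"linear": [0, 0, 105], "twist": 0, "claw": 0},
    {"linear": [10, -11, 120], "twist": -2, "claw": 0},
    {"linear": [30, -33, 120], "twist": -4, "claw": 0},
    {"linear": [52, -58, 120], "twist": -7, "claw": 0},
    {"linear": [75, -85, 120], "twist": -7, "claw": 0},
    {"linear": [93, -106, 120], "twist": -7, "claw": 0},
    {"linear": [101.5, -115, 120], "twist": -7, "claw": 0},
    {"linear": [101.5, -115, 120], "twist": -7, "claw": 0},
    {"linear": [101.5, -115, 110], "twist": -7, "claw": 0}
  ]
}}

```text
clock: 20.62
position: [0.5209, 0.1434, 0.2144]
ee_rot: [-0.0, 0.973, 0.232, 0.001]
contact_force: [0.3, -0.6, -0.5]
width: 0.0111
gripper_force: 41.2
```

{"api": "drive_tool", "payload": {
  "deltas": [
    {"linear": [0, 0, -20], "twist": 0, "claw": 0},
    {"linear": [0, 0, -40], "twist": 0, "claw": 0},
    {"linear": [0, 0, -55], "twist": 0, "claw": 0},
    {"linear": [0, 0, -65], "twist": 0, "claw": 0},
    {"linear": [0, 0, -73], "twist": 0, "claw": 0},
    {"linear": [0, 0, -80], "twist": 0, "claw": 0},
    {"linear": [0, 0, -80], "twist": 0, "claw": 0}
  ]
}}

```text
clock: 21.2
position: [0.5194, 0.1434, 0.1322]
ee_rot: [-0.0, 0.973, 0.233, -0.001]
contact_force: [0.8, -0.6, -0.9]
width: 0.0115
gripper_force: 41.0
```

{"api": "drive_tool", "payload": {
  "deltas": [
    {"linear": [0, 0, -8], "twist": 0, "claw": 0},
    {"linear": [0, 0, -16], "twist": 0, "claw": 0},
    {"linear": [0, 0, -24], "twist": 0, "claw": 0},
    {"linear": [0, 0, -31], "twist": 0, "claw": 0},
    {"linear": [0, 0, -33], "twist": 0, "claw": 0},
    {"linear": [0, 0, -33], "twist": 0, "claw": 0},
    {"linear": [0, 0, -33], "twist": 0, "claw": 0}
  ]
}}

```text
clock: 21.78
position: [0.5195, 0.1431, 0.1003]
ee_rot: [-0.0, 0.973, 0.232, -0.0]
contact_force: [-1.6, -1.5, 3.7]
width: 0.0116
gripper_force: 41.8
```

{"api": "drive_tool", "payload": {
  "deltas": [
    {"linear": [0, 0, 0], "twist": 0, "claw": 0.26},
    {"linear": [0, 0, 0], "twist": 0, "claw": 0.26},
    {"linear": [0, 0, 0], "twist": 0, "claw": 0.26},
    {"linear": [0, 0, 0], "twist": 0, "claw": 0.26},
    {"linear": [0, 0, 20], "twist": 0, "claw": 0.26},
    {"linear": [0, 0, 45], "twist": 0, "claw": 0.26},
    {"linear": [0, 0, 75], "twist": 0, "claw": 0.26},
    {"linear": [-10, 10, 105], "twist": 0, "claw": 0.3},
    {"linear": [-30, 20, 135], "twist": 0, "claw": 0.3},
    {"linear": [-50, 20, 160], "twist": 0, "claw": 0.3},
    {"linear": [-70, 20, 180], "twist": 0, "claw": 0.3},
    {"linear": [-80, 20, 190], "twist": 0, "claw": 0.3}
  ]
}}

```text
clock: 22.78
position: [0.4389, 0.1635, 0.2932]
ee_rot: [-0.0, 0.973, 0.233, 0.002]
contact_force: [0.8, 0.3, 0.0]
width: 0.0258
gripper_force: 0.0
```

{"api": "drive_tool", "payload": {
  "deltas": [
    {"linear": [-10, 0, 20], "twist": 0, "claw": 0.3},
    {"linear": [-10, 0, 20], "twist": 0, "claw": 0.3},
    {"linear": [-10, 0, 20], "twist": 0, "claw": 0.3}
  ]
}}

```text
clock: 23.03
position: [0.4306, 0.1632, 0.3107]
ee_rot: [0.0, 0.973, 0.232, 0.001]
contact_force: [-0.4, 0.6, -0.6]
width: 0.0255
gripper_force: 0.0
```

Run:
```python
from h import *
s=sensors.get_state();im=eyes.get_image("wrist")[:,:,::-1];print(s["clock"],s["position"],s["contact_force"],s["width"])
im2=eyes.get_image("side")[:,:,::-1]
cv2.imwrite("pics/w8.png",cv2.resize(np.hstack([im,cv2.resize(im2[100:292,180:390],(420,384))]),(798,329),interpolation=cv2.INTER_AREA))
```

```text
23.0333 [0.43055929 0.16319374 0.3106803 ] [-0.42044974  0.5541276  -0.62425767] 0.025473947405998336
```

View pics/w8.png

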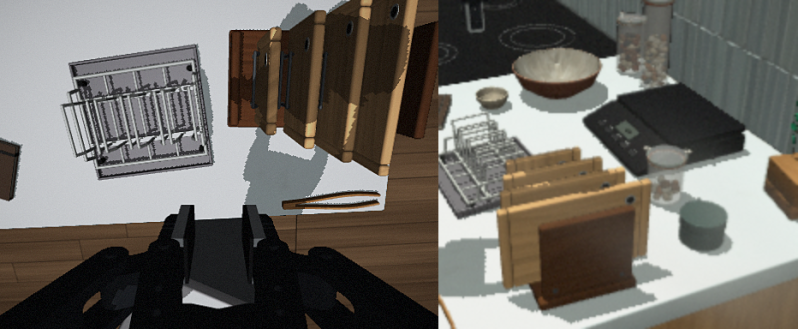

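All four boards stand upright, graded from the panel (a at x≈380) down to the low end (d at x≈268). The drainer is empty, and the tongs, jar and tin are where they were. Handing in.

```bash
python3 -c "
from rig import manip
print(manip.sign_off())"
```

```text
the job is handed in; nothing more can be done
None
```

All four boards are in the stand, widest next to the tall panel down to narrowest at the low end, upright and seated; the jar, tin and tongs were not moved. The job was handed in at about 23 s, and no verdict came back.

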